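# Slide the test cassette along the reader's rail into its corner pocket

## Robot

A 7-joint arm with a two-finger parallel gripper is mounted at the origin on the work surface. World frame = base frame: x ahead of the robot, y to its left, z up, the work surface at z = 0. Lengths are in m, angles in rad, forces in N, time in s.
With the tool pointing down it reaches from about 0.4 to 0.85 m from the base axis. Payload 10.4 kg.
Tool frame: the origin (TCP) lies midway between the tips of the shut fingers; the grasp point (between the pads) lies 19 mm behind it; z points along the fingers, y is the direction in which the jaws open and shut (so a half turn about z gives the same grasp; the last joint's range is limited). The gripper opens to 85 mm and grips with 20 to 120 N. Pads are 22 mm wide; open, the fingers measure 114 mm over their backs; the gripper's body (76 mm by 85 mm) begins 54 mm behind the grasp point. The pads swing forward as they close: fully open they stand 13 mm farther back than shut.
Start: joints at [-1.141, 0.332, -0.065, 1.46, 0.022, 1.35, -0.088], TCP at [0.273, 0.562, 0.231] pointing down, gripper open.
Joint ranges: [-2.6, 2.6], [-0.5, 2.12], [-1.47, 1.34], [0.16, 2.42], [-1.27, 4.41], [0.06, 2.06], [-2.6, 2.6]. Speed limits (rad/s): [2.22, 2.22, 2.79, 2.79, 3.14, 3.14, 3.14].

## Interface

Orientations are given as a unit quaternion [x, y, z, w].
In Python, from workcell import manip, viewer gives the robot as it stands.
- The arm moves only by the tool move_arm, never from a script. Its argument "deltas" is a list of rows, each a list of 7 numbers: the shift along the tool's x, y, z in m, then the turn, a rotation vector about the tool's x, y, z in degrees, then the opening, from -1 (shut) to 1 (fully open). In form: [[dx, dy, dz, wx, wy, wz, gripper], ...]. A call has 1 to 10 rows; each row shifts and turns the commanded pose from where the row before left it, along the tool's axes as they then stand; what a row does not reach is not made up. A row lasts 1/8 s, in which the tool goes at most 62.5 mm and 10.7 degrees, less where a joint would pass 70% of its speed; a pose out of reach is approached as far as the arm can. A call with a gripper value outside its range is refused whole. The fingers move at their own pace and stop on an object; "force" is the grip in N (left out, the last holds). Time passes only in rows, so rows that do not move let the fingers close. It gives the time, the measured TCP pose, the force and the opening at its end, in the units of the state.
- manip.get_obs(): the state, without advancing time (a new reading comes with each control period).
- viewer.camera(name): name is "scene" or "top" or "wrist"; returns (picture, depth): 420x560x3 uint8, red, green, blue; 420x560 float32, m along the optical axis (not along the pixel's ray), 0 where there is no reading.
- viewer.calibration(name): a dict with "fx", "fy", "cx", "cy" (pixels), "R" (3x3) and "t" (3): a world point X has camera coordinates R X + t; the wrist camera has in their place "T_tool_cam" (4x4, takes a point from camera to tool coordinates, whose origin is the TCP and whose axes are the flange's). Camera axes: x right, y down, z forward; pixel columns grow to the right and rows downward; lengths in m; the calibration is good to about 2 mm. A picture is of the moment at which its call begins: read the wrist's pose just before it. calibration takes no time and is no camera call.
- manip.hand_in(): hands the job in, once; it reports no verdict.
The state is a dict: "clock": time; "joint_pos": joint angles; "joint_velocities": joint speeds; "tau": joint torques, N m; "position": TCP position; "ee_rot": TCP orientation; "ft_force": force on the tool from outside, world axes, zero at the start; "torque": the same for the moment, N m; "grip_width": opening from 0.0 (shut) to 1.0 (fully open).
Only numpy, scipy, OpenCV 4.12 (cv2) and the standard library are available. Lean on these libraries where they do the work, as an engineer would, in place of code of your own. Each camera call takes 0.05 s, during which the arm holds its last target.

## Task

On the reader's loading deck, push the long white cassette straight back with the closed fingertips until its whole long side lies flat against the back rail, then, keeping it pinned to the rail, drag it along into the corner pocket on its side of the centre stop until it sits fully home, touching both rail and stop. Do it gently with touch alone: never grip, lift or tip the cassette, and leave everything else where it stands, the short cassette too. Finish with the hand clear.

Things in the scene. Friction and masses are not known exactly. Their poses are not given: they have to be found in the camera images.
- cassette: The long white plastic cassette, a shallow open tray 46 mm (x) by 70 mm (y, its long side) by 18 mm high, about 60 g, loose on the deck left or right of the stop, up to 0.35 rad askew, with 60 mm or more to slide. Origin at the centre of its underside, z up; its +x side is the one nearest the rail. A finger well is sunk in its top (see well).
- well (a point): Centre of the floor of the long cassette's finger well, 8 mm above its underside. The well measures 34 mm (x) by 50 mm (y) inside, its walls are 10 mm high, 6 mm thick along x and 10 mm along y. Axes as the cassette's.
- stop: Fixed aluminium centre stop on the deck, a corner pocket on either side (+y, -y). Origin on the rail's robot-side face at deck-top height, in the stop's middle; y along the rail, +x away from the robot, z up. Its wall is 16 mm thick (y -8 to +8), 24 mm high, and reaches 58 mm from the rail towards the robot. A block 26 mm high sits behind the rail.
- pocket_left (a point): Where the cassette's origin lies when fully home in the +y pocket: 23 mm in front of the rail, 43 mm from the stop's middle, deck-top height; axes as the stop's. A lip 12 mm high and 8 mm thick, round-ended, runs in front of the pocket out to 38 mm from the stop's middle, its inner face 50 mm from the rail, so the 46 mm cassette enters only along the rail.
- pocket_right (a point): The same for the -y pocket, the mirror image.
- deck: The fixed dark grey loading deck, a slab 200 mm (x) by 460 mm (y) by 12 mm thick; origin on the table surface, slab from x = -110 to +90 mm, top at z = 12 mm. The straight steel back rail runs its whole length in y, its robot-side face at x = +60 mm, 10 mm thick, its top 34 mm above the table (22 mm above the deck). Same yaw as the stop.
- short_cassette: Bystander, to leave alone: the short white cassette, 46 mm (x) by 44 mm (y) by 18 mm high with a smaller well, loose on the deck on the other side of the stop from the long one. Origin at the centre of its underside.
- vial: Bystander: small capped vial, 22 mm across, 45 mm high, standing on the deck's robot-side edge in front of the stop; origin at the centre of its underside.
- white_bottle: Bystander: white bottle on the table, 54 mm across, 110 mm high; origin at the centre of its underside.
- tube_rack: Bystander: white rack of capped tubes to the right of the deck, 70 by 160 mm, 82 mm high; origin at the centre of its underside.
- tip_box: Bystander: grey box with a clear lid to the left of the deck, 80 by 115 by 65 mm high; origin at the centre of its underside.
Not all that is in view belongs to the job. What is shaped like the cassette but green or purple is not meant.

How it is judged:
On the way:
1. the long cassette lies flat against the rail (gap under 2.5 mm, within 0.06 rad) while still more than 40 mm short of home (x of cassette in the frame of stop above -0.0255 m and angle between the y axis of cassette and the y axis of stop, either way round below 0.06 rad and (y of cassette in the frame of stop above 0.083 m or y of cassette in the frame of stop below -0.083 m) and z of cassette in the frame of stop between -0.003 and 0.003 m and angle between cassette's own z axis and vertical below 0.06 rad), for 0.2 s.
At the end, for the whole second after the job is handed in: The long cassette lies flat on the deck at rest, its long side within 2.5 mm of the rail and 0.06 rad of parallel, its end within 2.5 mm of the stop wall, and every other thing is within 12 mm of where it stood (x of cassette in the frame of stop above -0.0255 m and angle between the y axis of cassette and the y axis of stop, either way round below 0.06 rad and (y of cassette in the frame of stop between 0.035 and 0.0455 m or y of cassette in the frame of stop between -0.0455 and -0.035 m) and z of cassette in the frame of stop between -0.003 and 0.003 m and angle between cassette's own z axis and vertical below 0.06 rad and distance of each of short_cassette, vial, white_bottle, tube_rack, tip_box from where it was at the start of the episode below 0.012 m and linear speed of cassette below 0.01 m/s); the robot touches nothing.
It fails at once if the cassette is lifted more than 6 mm off the deck (z of cassette in the frame of stop above 0.006 m).
It fails at once if the cassette is tipped by more than 0.25 rad (angle between cassette's own z axis and vertical above 0.25 rad).
It fails at once if the cassette is off the rail by more than 6 mm in the last 35 mm before home (x of cassette in the frame of stop below -0.029 m and y of cassette in the frame of stop between -0.078 and 0.078 m).
It fails at once if the fingers pinch or ram the cassette with more than 35 N (contact force between the fingers and cassette above 35 N).
It fails at once if any bystander is moved more than 12 mm (distance of any of short_cassette, vial, white_bottle, tube_rack, tip_box from where it was at the start of the episode above 0.012 m).
It also fails if it takes over 45 s, if anything falls off the work surface, if the arm or the gripper's body presses on something with over 40 N, if the wrist force passes 120 N, or if a joint passes its speed limit or range.

## Working session

There is one attempt and no reset: what is moved stays moved. The work goes in short steps, Python scripts to look and compute and a tool call to move; the robot and the scene stay as the last step left them, time stands still between calls to the robot, and variables do not carry over. Pictures are saved under pics/ and viewed, and the job is handed in when it is done.

Besides the shell and the picture viewer there is one more tool, called after "Emit:" as name([rows], argument=value, ...), one row to a line, values as JSON. move_arm: Moves the arm, as the interface text tells. Its arguments: {"type":"object","properties":{"deltas":{"type":"array"},"force":{"type":"number"}},"required":["deltas"]}

```bash
mkdir -p pics; cat > h.py <<'E'
import numpy as np, cv2
from workcell import manip, viewer
def snap(name,fn):
    p,d=viewer.camera(name); cv2.imwrite('pics/'+fn+'.png',p[:,:,::-1]); np.save('pics/'+fn+'.npy',d); return p,d
def pix2w(name,u,v,d):
    c=viewer.calibration(name); X=np.array([(u-c['cx'])/c['fx']*d,(v-c['cy'])/c['fy']*d,d]); return c['R'].T@(X-c['t'])
def pixz(name,u,v,z):
    c=viewer.calibration(name); r=c['R'].T@np.array([(u-c['cx'])/c['fx'],(v-c['cy'])/c['fy'],1]); o=-c['R'].T@c['t']; return o+r*(z-o[2])/r[2]
E
python3 - <<'E'
from h import *
snap('top','top0'); snap('scene','scene0')
o=manip.get_obs(); print({k:np.round(v,3) for k,v in o.items()})
print(viewer.calibration('top'))
E
```

```text
{'clock': np.float64(0.1), 'joint_pos': array([-1.141,  0.333, -0.065,  1.461,  0.022,  1.35 , -0.088]), 'joint_velocities': array([ 0.001, -0.001,  0.   , -0.001,  0.001,  0.001,  0.002]), 'tau': array([ 1.0000e-03, -6.2674e+01,  4.9000e-02, -3.9243e+01,  1.6000e-02,
        7.0000e-03, -0.0000e+00]), 'position': array([0.273, 0.562, 0.231]), 'ee_rot': array([ 0.224,  0.974, -0.001, -0.   ]), 'ft_force': array([-0.513, -0.067, -0.452]), 'torque': array([-0.004, -0.029,  0.018]), 'grip_width': np.float64(1.001)}
{'fx': 388.04526550937436, 'fy': 388.04526550937436, 'cx': 275.38169266451087, 'cy': 205.53350322253053, 'R': array([[-0.02878933, -0.99926915, -0.02514649],
       [-0.99353376,  0.03137001, -0.10911736],
       [ 0.10982646,  0.02184247, -0.99371075]]), 't': array([5.12143788e-05, 4.95462677e-01, 1.00814576e+00])}
```

View pics/top0.png

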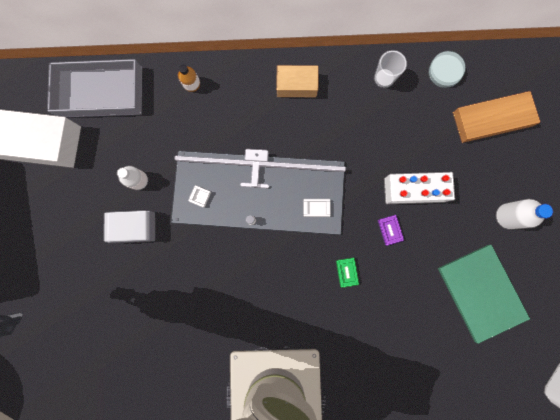

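View pics/scene0.png

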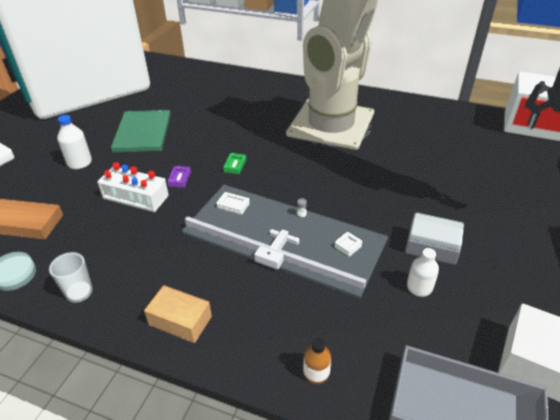

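```bash
python3 - <<'E'
import cv2
a=cv2.imread('pics/top0.png')[120:280,150:410]
cv2.imwrite('pics/top0c.png',cv2.resize(a,None,fx=3,fy=3,interpolation=cv2.INTER_CUBIC))
E
```

```text
(no output)
```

View pics/top0c.png

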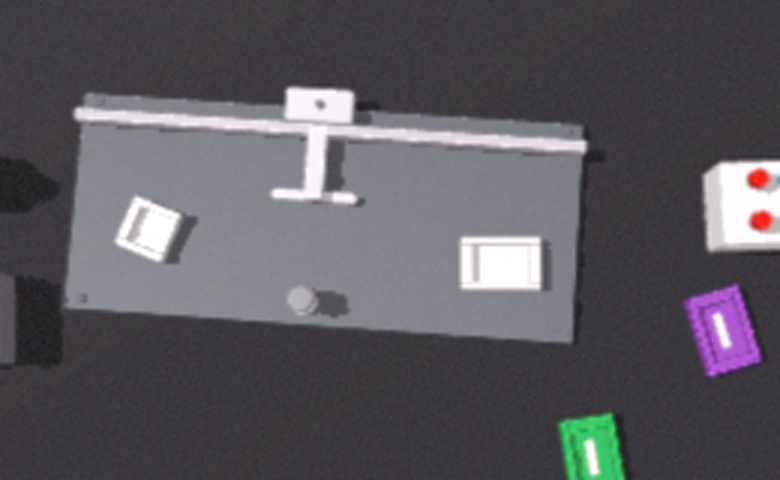

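The top view shows the long cassette right of the stop (-y), at about pixel (317,208). The short one is at (200,196) and the vial at (251,221). The rail's near edge runs from (176,160) to (345,171).

```bash
python3 - <<'E'
from h import *
f=lambda u,v,z:pixz('top',150+(u+.5)/3-.5,120+(v+.5)/3-.5,z)
for n,u,v,z in [('railL',78,121,.034),('railR',585,153,.034),('dFL',88,93,.012),('dFR',583,125,.012),('dNR',573,342,.012),('dNL',66,308,.012),
 ('c1',461,237,.03),('c2',541,237,.03),('c3',541,290,.03),('c4',461,290,.03),('stoptipL',305,190,.036),('stoptipR',325,190,.036),('vial',301,298,.057)]:
    print(n,f(u,v,z).round(4))
L,R=f(78,121,.034),f(585,153,.034); print(np.arctan2(*( -(L-R)[:2]*[1,-1])) )
print(viewer.calibration('wrist'))
E
```

```text
railL [0.6267 0.2508 0.034 ]
railR [ 0.5821 -0.2023  0.034 ]
dFL [0.658  0.2477 0.012 ]
dFR [ 0.6123 -0.2053  0.012 ]
dNR [ 0.4157 -0.187   0.012 ]
dNL [0.46  0.268 0.012]
c1 [ 0.5109 -0.0899  0.03  ]
c2 [ 0.5087 -0.1605  0.03  ]
c3 [ 0.4617 -0.1585  0.03  ]
c4 [ 0.4638 -0.0881  0.03  ]
stoptipL [0.5567 0.0473 0.036 ]
stoptipR [0.5561 0.0295 0.036 ]
vial [0.459 0.051 0.057]
-0.09824271075590134
{'fx': 378.35206134419144, 'fy': 378.35206134419144, 'cx': 277.7723660668515, 'cy': 204.7716143723792, 'T_tool_cam': array([[-1.11145119e-03, -9.56919093e-01, -2.90352569e-01,
         7.41784004e-02],
       [ 9.99999030e-01, -8.19885491e-04, -1.12582449e-03,
        -1.56308066e-03],
       [ 8.39267091e-04, -2.90353539e-01,  9.56919076e-01,
        -1.42955630e-01],
       [ 0.00000000e+00,  0.00000000e+00,  0.00000000e+00,
         1.00000000e+00]])}
```

Emit:
move_arm([
  [0,0,0,0,0,-6.8,-1],
  [0,0,0,0,0,-6.8,-1],
  [0,0,0,0,0,-6.8,-1],
  [-0.026,-0.034,0,0,0,0,-1],
  [-0.026,-0.034,0,0,0,0,-1],
  [-0.026,-0.034,0,0,0,0,-1],
  [-0.026,-0.034,0,0,0,0,-1],
  [-0.026,-0.034,0,0,0,0,-1],
  [-0.026,-0.034,0,0,0,0,-1],
  [-0.026,-0.034,0,0,0,0,-1],
], force=20)

```text
clock: 1.35
position: [0.432, 0.3062, 0.2311]
ee_rot: [0.048, 0.999, -0.0, -0.0]
ft_force: [0.6, 0.1, 0.1]
grip_width: -0.003
```

Emit:
move_arm([
  [-0.0107,-0.0387,0.003,0,0,0,-1],
  [-0.0107,-0.0387,0.003,0,0,0,-1],
  [-0.0107,-0.0387,0.003,0,0,0,-1],
  [-0.0107,-0.0387,0.003,0,0,0,-1],
  [-0.0107,-0.0387,0.003,0,0,0,-1],
  [-0.0107,-0.0387,0.003,0,0,0,-1],
  [-0.0107,-0.0387,0.003,0,0,0,-1],
  [-0.0107,-0.0387,0.003,0,0,0,-1],
  [-0.0107,-0.0387,0.003,0,0,0,-1],
  [0,0,0,0,0,0,-1],
])

```text
clock: 2.6
position: [0.4935, -0.0516, 0.2039]
ee_rot: [0.051, 0.999, -0.0, -0.0]
ft_force: [0.8, -0.3, 0.5]
grip_width: -0.002
```

```bash
cat >> h.py <<'E'
from scipy.spatial.transform import Rotation as Ro
def wsnap(fn):
    o=manip.get_obs(); snap('wrist',fn); T=np.eye(4);T[:3,:3]=Ro.from_quat(o['ee_rot']).as_matrix();T[:3,3]=o['position']; np.save('pics/'+fn+'_T.npy',T@viewer.calibration('wrist')['T_tool_cam']); return o
def wz(fn,u,v,z):
    T=np.load('pics/'+fn+'_T.npy');c=viewer.calibration('wrist'); r=T[:3,:3]@np.array([(u-c['cx'])/c['fx'],(v-c['cy'])/c['fy'],1]); return T[:3,3]+r*(z-T[2,3])/r[2]
E
python3 -c "
from h import *
o=wsnap('w1');print(o['position'],o['ee_rot'],o['ft_force'])"
```

```text
[ 0.49346078 -0.05163115  0.20389828] [ 5.09538050e-02  9.98700847e-01 -4.50110765e-04 -3.54844705e-04] [ 0.81608206 -0.3238678   0.48952341]
```

View pics/w1.png

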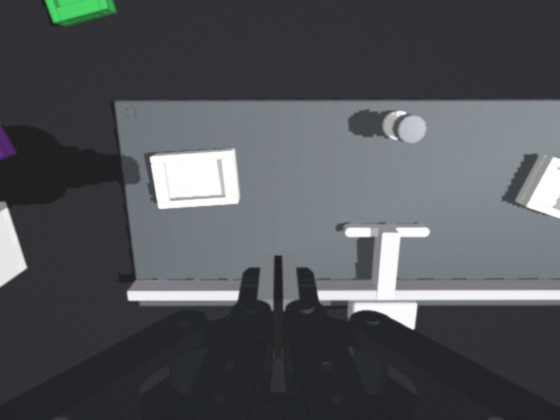

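```bash
python3 - <<'E'
import cv2
a=cv2.imread('pics/w1.png')
cv2.imwrite('pics/w1a.png',cv2.resize(a[135:225,135:255],None,fx=6,fy=6,interpolation=cv2.INTER_CUBIC))
cv2.imwrite('pics/w1b.png',cv2.resize(a[215:315,240:440],None,fx=4,fy=4,interpolation=cv2.INTER_CUBIC))
E
```

```text
(no output)
```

View pics/w1a.png

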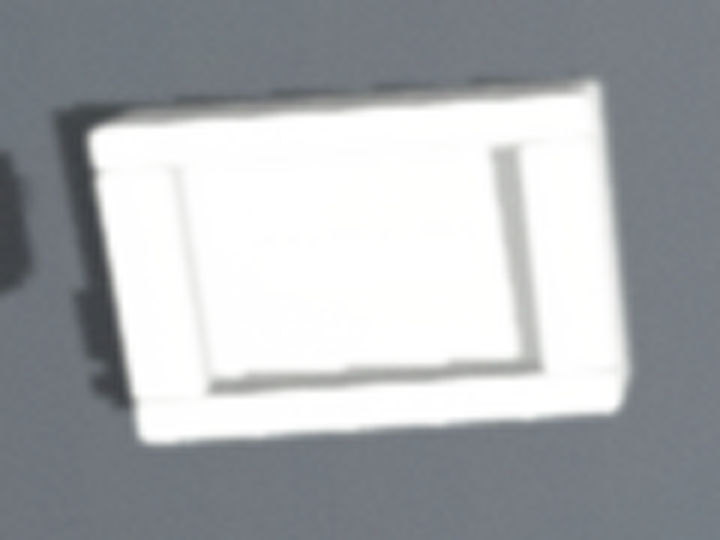

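View pics/w1b.png

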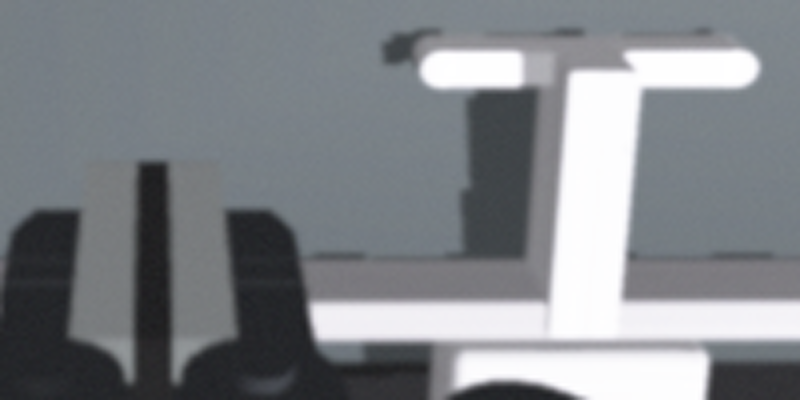

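```bash
python3 - <<'E'
from h import *
g=lambda x0,y0,s,u,v,z:wz('w1',x0+(u+.5)/s-.5,y0+(v+.5)/s-.5,z)
A=lambda u,v,z:g(135,135,6,u,v,z)
B=lambda u,v,z:g(240,215,4,u,v,z)
P=[A(90,130,.03),A(597,90,.03),A(622,412,.03),A(142,442,.03)]
W=[A(182,168,.03),A(518,148,.03),A(542,368,.03),A(212,392,.03)]
o=B(580,300,.034)  # rail line near-top edge
rl=wz('w1',132,281.5,.034); rr=wz('w1',555,281.5,.034); print('rail',rl,rr)
e=(rr-rl)[:2];e/=np.linalg.norm(e); print('yaw',-np.arctan2(e[0],e[1])); ey=e; ex=np.array([e[1],-e[0]])
s1,s2=B(568,90,.036),B(640,90,.036); lip=B(600,88,.024)
print('stop wall',s1,s2,'mid',(s1+s2)/2, 'width',(s2-s1)[:2]@ey)
# origin: on rail line, y of stop mid
m=((s1+s2)/2)[:2]; O=rl[:2]+ey*((m-rl[:2])@ey); print('O',O,'lip innerx',(B(460,88,.024)[:2]-O)@ex)
for n,Q in(('outer',P),('well',W)):
    Q=np.array(Q)[:,:2]; c=Q.mean(0); d=(Q[1]+Q[2]-Q[0]-Q[3])/2
    print(n,c,'len',np.linalg.norm(d),np.linalg.norm((Q[2]+Q[3]-Q[0]-Q[1])/2),'yaw',-np.arctan2(d[0],d[1]),'in stop',(c-O)@ex,(c-O)@ey)
p=manip.get_obs()['position'][:2]; print('tcp in stop',(p-O)@ex,(p-O)@ey)
R=Ro.from_quat(manip.get_obs()['ee_rot']).as_matrix(); print(R)
np.save('pics/O.npy',np.r_[O,ex,ey])
E
```

```text
rail [ 0.57287948 -0.19677218  0.034     ] [0.61247838 0.19024164 0.034     ]
yaw -0.10196425158818354
stop wall [0.55152346 0.03240097 0.036     ] [0.55314047 0.04816014 0.036     ] mid [0.55233196 0.04028056 0.036     ] width 0.015841912256667205
O [0.59667031 0.0357439 ] lip innerx -0.040290982663745034
outer [ 0.48490032 -0.12409849] len 0.0711031813765349 0.0465019912031703 yaw -0.030789488781838948 in stop -0.09491949103854029 -0.17038899002805027
well [ 0.48474029 -0.12394116] len 0.047961851813720445 0.03256541542133305 yaw -0.03514946075783511 in stop -0.09509470521899249 -0.17024877168721164
tcp in stop -0.09396863840995105 -0.09524027883616737
[[-9.95061292e-01  9.92594671e-02 -7.63498487e-04]
 [ 9.92595307e-02  9.95061578e-01 -4.58378509e-05]
 [ 7.55178168e-04 -1.21395973e-04 -9.99999707e-01]]
```

```bash
python3 - <<'E'
from h import *
for r,z in((289.7,.034),(279.5,.012)):
    rl=wz('w1',132,r,z)[:2]; rr=wz('w1',555,r,z)[:2]
    ey=(rr-rl)/np.linalg.norm(rr-rl); ex=np.array([ey[1],-ey[0]])
    m=np.array([.55233,.04028]);O=rl+ey*((m-rl)@ey)
    print(O,-np.arctan2(ey[0],ey[1]))
    c=np.array([.4848,-.124]);p=manip.get_obs()['position'][:2]
    print('cas',(c-O)@ex,(c-O)@ey,'tcp',(p-O)@ex,(p-O)@ey)
    if z==.034: np.save('pics/O.npy',np.r_[O,ex,ey])
E
```

```text
[0.60508005 0.0348856 ] -0.10190910927853498
cas -0.10349212922534443 -0.17029769214740276 tcp -0.10242730920282804 -0.09523680268774033
[0.60627077 0.0347601 ] -0.10197758435442769
cas -0.10467777580028544 -0.17030114747794753 tcp -0.10361809558036372 -0.09524018528062743
```

Emit:
move_arm([
  [0,-0.025,0.02,0,0,0,-1],
  [0,-0.025,0.03,0,0,0,-1],
  [0,-0.025,0.03,0,0,0,-1],
  [0,0,0.03,0,0,0,-1],
  [0,0,0.03,0,0,0,-1],
  [0,0,0.014,0,0,0,-1],
  [0,0,0,0,0,0,-1],
])

```text
clock: 3.52
position: [0.4862, -0.1222, 0.0498]
ee_rot: [0.048, 0.999, 0.0, -0.001]
ft_force: [0.5, 0.4, 0.7]
grip_width: 0.001
```

```bash
python3 -c "
from h import *
o=wsnap('w2');print(o['position'],o['ee_rot'],o['ft_force'])
snap('scene','s2'); a=cv2.imread('pics/s2.png'); cv2.imwrite('pics/s2c.png',cv2.resize(a[130:270,150:350],None,fx=4,fy=4,interpolation=2))"
```

```text
[ 0.48621107 -0.12224467  0.04984804] [ 4.78478193e-02  9.98854338e-01  1.05139884e-04 -7.66166940e-04] [0.49384093 0.40671574 0.69195332]
```

View pics/w2.png

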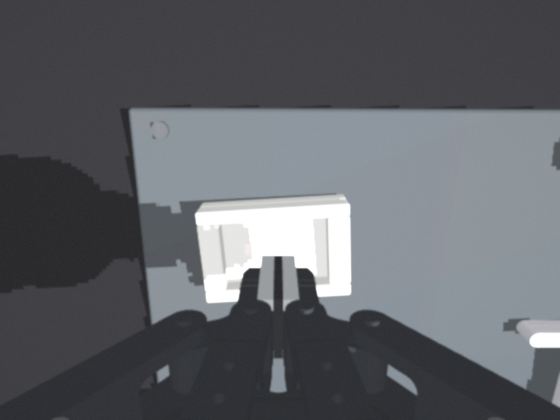

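View pics/s2c.png

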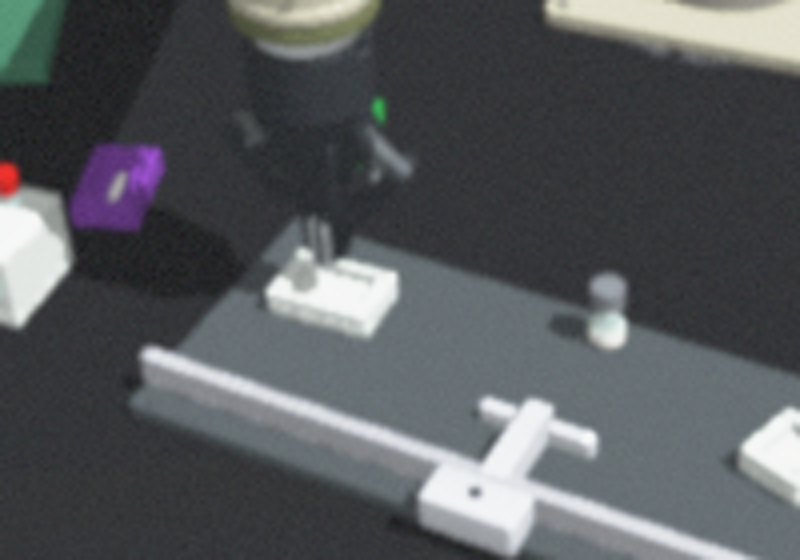

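Emit:
move_arm([
  [0.001,-0.001,0.01,0,0,0,-1],
  [0,0,0.008,0,0,0,-1],
  [0,0,0.005,0,0,0,-1],
  [0,0,0.003,0,0,0,-1],
  [0,0,0,0,0,0,-1],
])

```text
clock: 4.25
position: [0.4853, -0.124, 0.0241]
ee_rot: [0.048, 0.999, 0.0, -0.0]
ft_force: [-0.4, 0.4, -0.2]
grip_width: 0.002
```

Emit:
move_arm([
  [0,0,0.0015,0,0,0,-1],
  [-0.003,0,0,0,0,0,-1],
  [-0.003,0,0,0,0,0,-1],
  [-0.004,0,0,0,0,0,-1],
  [-0.005,0,0,0,0,0,-1],
  [-0.005,0,0,0,0,0,-1],
  [-0.005,0,0,0,0,0,-1],
  [-0.005,0,0,0,0,0,-1],
])

```text
clock: 5.25
position: [0.5157, -0.1269, 0.0227]
ee_rot: [0.048, 0.999, 0.0, -0.0]
ft_force: [-1.4, -0.3, 1.1]
grip_width: 0.0
```

```bash
python3 -c "
from h import *
o=wsnap('w3');print(o['position'],o['ee_rot'],o['ft_force'])"
```

```text
[ 0.51565412 -0.12686065  0.022733  ] [ 4.83353593e-02  9.98831163e-01  2.24565775e-05 -3.02622323e-05] [-1.37836417 -0.30505806  1.05807421]
```

View pics/w3.png

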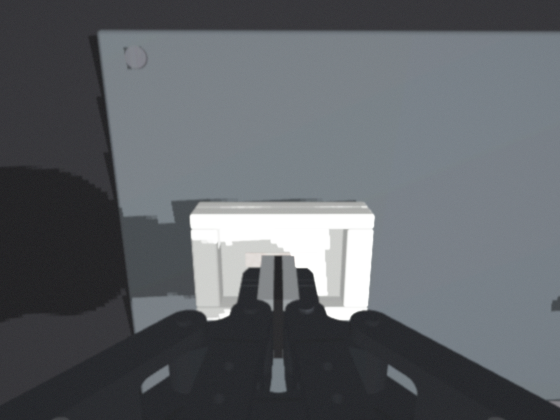

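Emit:
move_arm([
  [-0.005,0,0,0,0,0,-1],
  [-0.005,0,0,0,0,0,-1],
  [-0.005,0,0,0,0,0,-1],
  [-0.005,0,0,0,0,0,-1],
  [-0.005,0,0,0,0,0,-1],
  [-0.005,0,0,0,0,0,-1],
  [-0.005,0,0,0,0,0,-1],
  [-0.005,0,0,0,0,0,-1],
  [-0.005,0,0,0,0,0,-1],
  [0,0,0,0,0,0,-1],
])

```text
clock: 6.55
position: [0.5605, -0.1312, 0.0228]
ee_rot: [0.048, 0.999, -0.0, 0.0]
ft_force: [0.1, -0.3, 1.3]
grip_width: -0.001
```

```bash
python3 -c "
from h import *
o=wsnap('w4');print(o['position'],o['ee_rot'],o['ft_force'])
O=np.load('pics/O.npy');d=o['position'][:2]-O[:2];print(d@O[2:4],d@O[4:])"
```

```text
[ 0.56054239 -0.13118326  0.02276758] [ 4.82935704e-02  9.98833166e-01 -2.76598407e-05  1.90854538e-04] [ 0.11528016 -0.31302119  1.25879566]
-0.027411939290330208 -0.16973819879219526
```

View pics/w4.png

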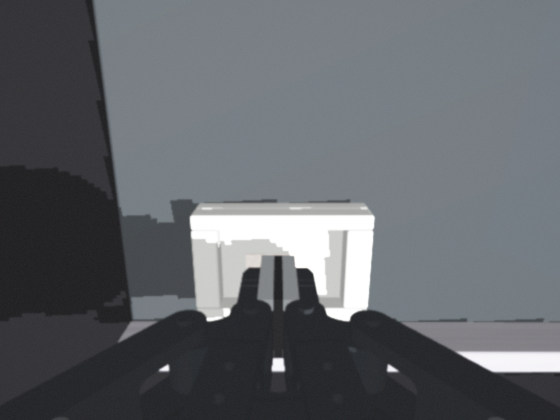

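Emit:
move_arm([
  [-0.002,0,0,0,0,0,-1],
  [-0.002,0,0,0,0,0,-1],
  [-0.002,0,0,0,0,0,-1],
  [-0.001,0,0,0,0,0,-1],
  [-0.001,0,0,0,0,0,-1],
  [0,0,0,0,0,0,-1],
])

```text
clock: 7.35
position: [0.5682, -0.132, 0.0228]
ee_rot: [0.048, 0.999, 0.0, 0.0]
ft_force: [0.0, 0.1, 0.1]
grip_width: 0.002
```

Emit:
move_arm([
  [-0.001,0,0,0,0,0,-1],
  [-0.001,0,0,0,0,0,-1],
  [0,0,0,0,0,0,-1],
])

```text
clock: 7.72
position: [0.5702, -0.1322, 0.0228]
ee_rot: [0.048, 0.999, 0.0, 0.0]
ft_force: [-0.2, -0.0, -0.4]
grip_width: 0.002
```

Emit:
move_arm([
  [-0.001,0,0,0,0,0,-1],
  [-0.001,0,0,0,0,0,-1],
  [0,0,0,0,0,0,-1],
])

```text
clock: 8.1
position: [0.5722, -0.1323, 0.0228]
ee_rot: [0.048, 0.999, 0.0, 0.0]
ft_force: [0.5, 0.1, -0.1]
grip_width: 0.002
```

```bash
python3 -c "
from h import *
o=wsnap('w5');print(o['position'],o['ft_force'])
a=cv2.imread('pics/w5.png'); cv2.imwrite('pics/w5c.png',cv2.resize(a[190:390,140:440],None,fx=2.6,fy=2.6,interpolation=2))
snap('top','t5');a=cv2.imread('pics/t5.png');cv2.imwrite('pics/t5c.png',cv2.resize(a[140:230,240:360],None,fx=6,fy=6,interpolation=2))"
```

```text
[ 0.57218786 -0.13233582  0.02278516] [ 0.51089799  0.05714035 -0.12189966]
```

View pics/w5c.png

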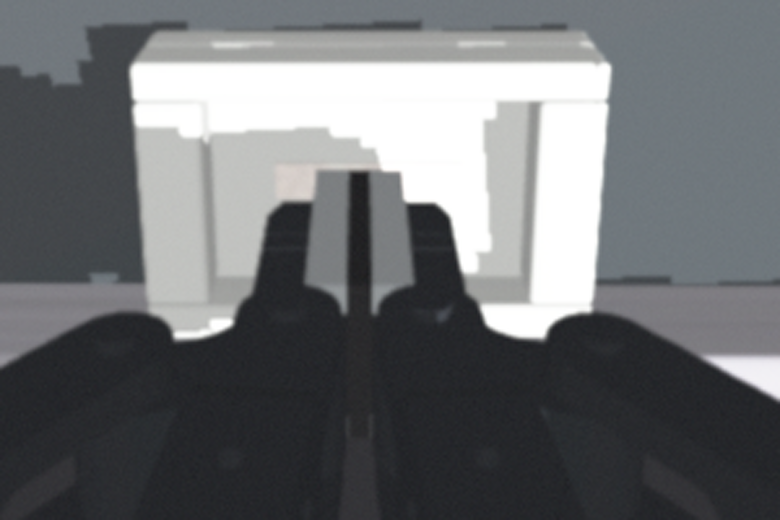

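View pics/t5c.png

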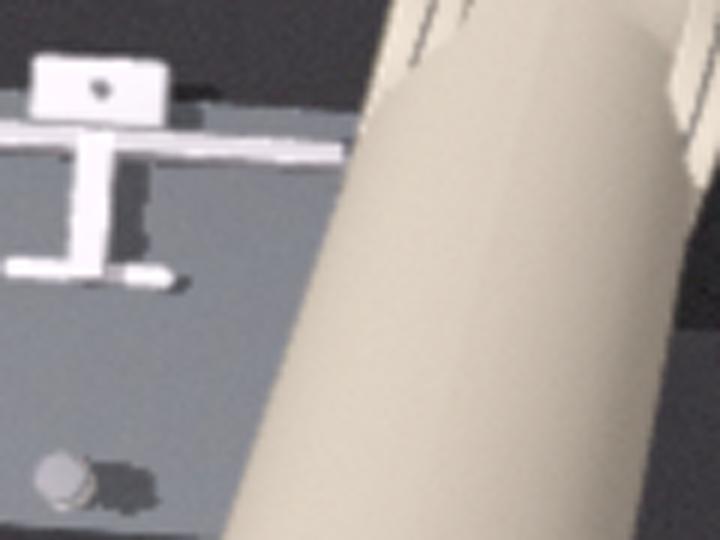

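```bash
python3 -c "
from h import *
O=np.load('pics/O.npy')
S=lambda p:((p[:2]-O[:2])@O[2:4],(p[:2]-O[:2])@O[4:])
print(S(wz('w5',190.6,214.2,.03)),S(wz('w5',374,214.2,.03)))
print(S(wz('w5',390,298.8,.012)),S(wz('w5',430,326.7,.034)),S(wz('w5',150,298.8,.012)))
"
```

```text
(np.float64(-0.04539618138198237), np.float64(-0.20431194704232697)) (np.float64(-0.04570567835868927), np.float64(-0.13503999289214494))
(np.float64(0.0010671186753472416), np.float64(-0.11968769243759655)) (np.float64(0.000599918049242238), np.float64(-0.10982977841495625)) (np.float64(0.0015903227835504232), np.float64(-0.22989723285173627))
```

Emit:
move_arm([
  [-0.001,0,0,0,0,0,-1],
  [-0.0005,0,0,0,0,0,-1],
  [0,0,0,0,0,0,-1],
])

```text
clock: 8.57
position: [0.5727, -0.1324, 0.0227]
ee_rot: [0.048, 0.999, 0.0, -0.001]
ft_force: [-5.5, 1.1, 4.2]
grip_width: 0.003
```

Emit:
move_arm([
  [0,0.002,0,0,0,0,-1],
  [0,0.003,0,0,0,0,-1],
  [0,0.003,0,0,0,0,-1],
  [0,0.003,0,0,0,0,-1],
  [0,0.003,0,0,0,0,-1],
  [0,0.003,0,0,0,0,-1],
])

```text
clock: 9.32
position: [0.5743, -0.1162, 0.0224]
ee_rot: [0.049, 0.999, -0.0, -0.001]
ft_force: [-4.1, -2.0, 0.2]
grip_width: 0.002
```

Emit:
move_arm([
  [-0.0002,0.004,0,0,0,0,-1],
  [0,0.004,0,0,0,0,-1],
  [0,0.004,0,0,0,0,-1],
  [-0.0001,0.004,0,0,0,0,-1],
  [0,0.004,0,0,0,0,-1],
  [0,0.004,0,0,0,0,-1],
  [-0.0001,0.004,0,0,0,0,-1],
  [0,0.004,0,0,0,0,-1],
])

```text
clock: 10.32
position: [0.5774, -0.085, 0.0223]
ee_rot: [0.049, 0.999, -0.001, -0.001]
ft_force: [-5.8, -5.2, 1.5]
grip_width: -0.0
```

```bash
python3 -c "
from h import *
o=wsnap('w6');print(o['position'],o['ft_force'])
O=np.load('pics/O.npy');d=o['position'][:2]-O[:2];print(d@O[2:4],d@O[4:])"
```

```text
[ 0.57737434 -0.08500887  0.02231784] [-5.75221359 -5.1761372   1.5078265 ]
-0.015364766576361294 -0.12209101506738114
```

View pics/w6.png

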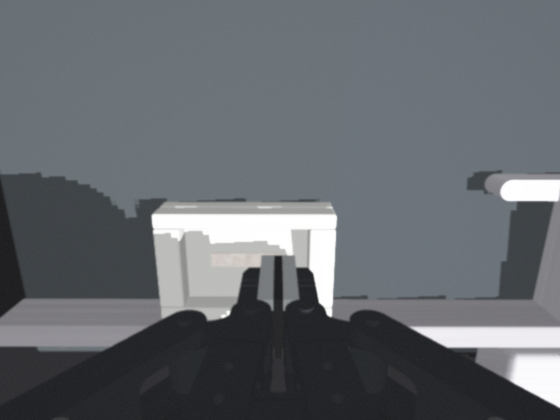

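```bash
python3 -c "
from h import *
O=np.load('pics/O.npy')
S=lambda p:np.round(((p[:2]-O[:2])@O[2:4],(p[:2]-O[:2])@O[4:]),4)
print(S(wz('w6',154,214.5,.03)),S(wz('w6',335,214.5,.03)))
"
```

```text
[-0.045  -0.1704] [-0.0453 -0.1022]
```

Emit:
move_arm([
  [0,0.004,0,0,0,0,-1],
  [-0.0001,0.004,0,0,0,0,-1],
  [0,0.004,0,0,0,0,-1],
  [0,0.004,0,0,0,0,-1],
  [-0.0001,0.004,0,0,0,0,-1],
  [0,0.004,0,0,0,0,-1],
  [0,0.004,0,0,0,0,-1],
  [-0.0001,0.004,0,0,0,0,-1],
  [0,0.004,0,0,0,0,-1],
])

```text
clock: 11.5
position: [0.581, -0.0497, 0.0223]
ee_rot: [0.049, 0.999, -0.001, -0.001]
ft_force: [-7.0, -5.4, 2.2]
grip_width: 0.003
```

```bash
python3 -c "
from h import *
o=wsnap('w7');print(o['position'],o['ft_force'])
O=np.load('pics/O.npy');d=o['position'][:2]-O[:2];print(d@O[2:4],d@O[4:])"
```

```text
[ 0.58098209 -0.04967882  0.02234228] [-6.98738826 -5.37089493  2.23116747]
-0.015369960236058694 -0.08657723620556075
```

View pics/w7.png

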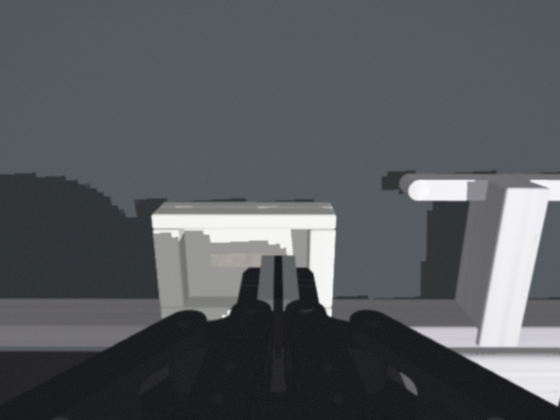

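Emit:
move_arm([
  [0,0.004,0,0,0,0,-1],
  [0,0.004,0,0,0,0,-1],
  [0,0.004,0,0,0,0,-1],
  [0,0.004,0,0,0,0,-1],
  [0,0.004,0,0,0,0,-1],
  [0,0.004,0,0,0,0,-1],
  [0,0.004,0,0,0,0,-1],
  [0,0.004,0,0,0,0,-1],
  [0,0.004,0,0,0,0,-1],
  [0,0.002,0,0,0,0,-1],
])

```text
clock: 12.8
position: [0.5848, -0.0115, 0.0223]
ee_rot: [0.049, 0.999, -0.001, -0.001]
ft_force: [-6.4, -5.6, 2.9]
grip_width: -0.0
```

```bash
python3 -c "
from h import *
o=wsnap('w8');print(o['position'],o['ft_force'])
O=np.load('pics/O.npy');d=o['position'][:2]-O[:2];print(d@O[2:4],d@O[4:])"
```

```text
[ 0.58478981 -0.01150728  0.02232774] [-6.39576317 -5.55577873  2.90501566]
-0.015465285359055973 -0.048216371015729974
```

View pics/w8.png

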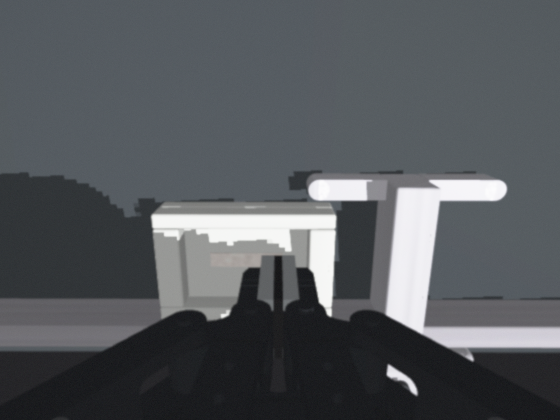

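Emit:
move_arm([
  [0,0.003,0,0,0,0,-1],
  [0,0.003,0,0,0,0,-1],
  [0,0.003,0,0,0,0,-1],
  [0,0.003,0,0,0,0,-1],
  [0,0.002,0,0,0,0,-1],
])

```text
clock: 13.48
position: [0.5862, 0.0024, 0.0223]
ee_rot: [0.049, 0.999, -0.001, -0.001]
ft_force: [-5.7, -5.1, 2.3]
grip_width: -0.001
```

Emit:
move_arm([
  [0,0.001,0,0,0,0,-1],
  [0,0.001,0,0,0,0,-1],
])

```text
clock: 13.72
position: [0.5863, 0.0042, 0.0223]
ee_rot: [0.049, 0.999, -0.001, -0.001]
ft_force: [-6.1, -6.1, 2.0]
grip_width: -0.0
```

```bash
python3 -c "
from h import *
o=wsnap('w9');print(o['position'],o['ft_force'])
O=np.load('pics/O.npy');d=o['position'][:2]-O[:2];print(d@O[2:4],d@O[4:])"
```

```text
[0.58634746 0.00424083 0.02231907] [-6.13764266 -6.0699666   2.01737711]
-0.01551782238547585 -0.03239149403522888
```

View pics/w9.png

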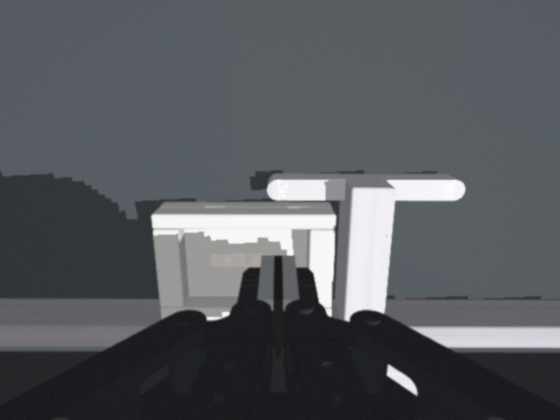

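A few millimetres remain, so I'll creep forward until the force rises.

Emit:
move_arm([
  [0,0.001,0,0,0,0,-1],
  [0,0.001,0,0,0,0,-1],
  [0,0.0005,0,0,0,0,-1],
])

```text
clock: 14.15
position: [0.5866, 0.0068, 0.0223]
ee_rot: [0.049, 0.999, -0.001, -0.001]
ft_force: [-6.6, -5.1, 3.1]
grip_width: 0.004
```

Emit:
move_arm([
  [0,0.0007,0,0,0,0,-1],
  [0,0.0005,0,0,0,0,-1],
])

```text
clock: 14.4
position: [0.5867, 0.0079, 0.0223]
ee_rot: [0.049, 0.999, -0.001, -0.001]
ft_force: [-5.9, -5.2, 2.3]
grip_width: -0.001
```

```bash
python3 -c "
from h import *
o=wsnap('w10');print(o['position'],o['ft_force'])
a=cv2.imread('pics/w10.png'); cv2.imwrite('pics/w10c.png',cv2.resize(a[160:340,140:420],None,fx=2.8,fy=2.8,interpolation=2))"
```

```text
[0.58673026 0.00794262 0.0223259 ] [-5.85075201 -5.2358646   2.34943191]
```

View pics/w10c.png

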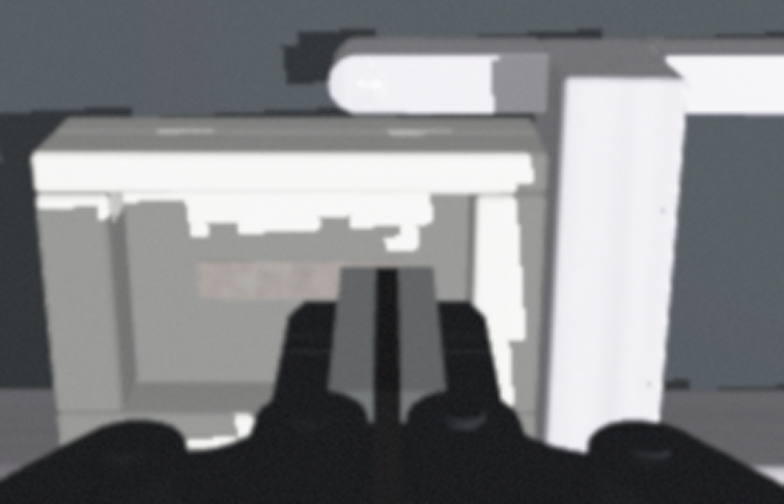

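Nearly touching. I'll keep creeping.

Emit:
move_arm([
  [0,0.0007,0,0,0,0,-1],
  [0,0.0007,0,0,0,0,-1],
  [0,0,0,0,0,0,-1],
])

```text
clock: 14.82
position: [0.5867, 0.0083, 0.0223]
ee_rot: [0.049, 0.999, -0.001, -0.001]
ft_force: [-7.2, -7.8, 2.1]
grip_width: 0.0
```

Emit:
move_arm([
  [0,0.0006,0,0,0,0,-1],
  [0,0.0004,0,0,0,0,-1],
  [0,0,0,0,0,0,-1],
])

```text
clock: 15.2
position: [0.5868, 0.0084, 0.0223]
ee_rot: [0.05, 0.999, -0.002, -0.001]
ft_force: [-6.7, -10.2, 2.6]
grip_width: 0.001
```

Emit:
move_arm([
  [0.0007,-0.0011,0,0,0,0,-1],
  [0.0007,-0.0011,0,0,0,0,-1],
  [0.001,-0.002,0,0,0,0,-1],
  [0.002,-0.003,0,0,0,0,-1],
  [0.001,-0.001,0,0,0,0,-1],
  [0,0,0,0,0,0,-1],
])

```text
clock: 15.95
position: [0.5821, 0.0045, 0.0229]
ee_rot: [0.048, 0.999, 0.0, 0.0]
ft_force: [0.1, -0.3, 0.5]
grip_width: 0.004
```

```bash
python3 -c "
from h import *
o=wsnap('w11');print(o['position'],o['ft_force'])
a=cv2.imread('pics/w11.png'); cv2.imwrite('pics/w11c.png',cv2.resize(a[160:340,140:420],None,fx=2.8,fy=2.8,interpolation=2))"
```

```text
[0.58208603 0.0044553  0.02289271] [ 0.06060797 -0.26799781  0.50377814]
```

View pics/w11c.png

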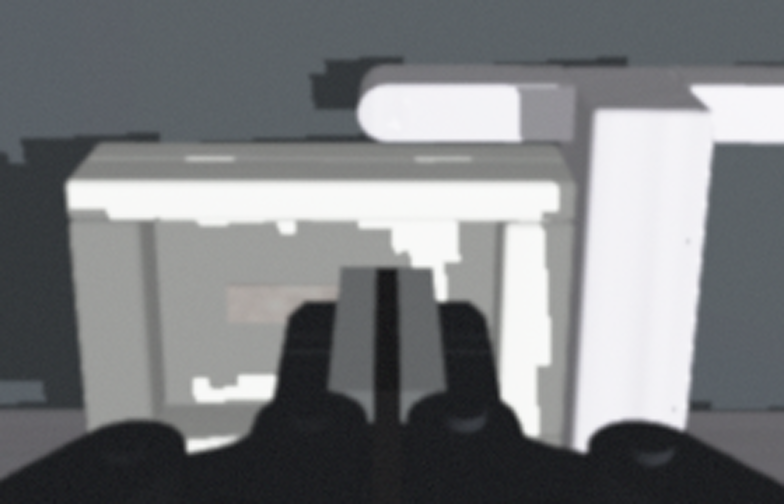

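Force is zero and the fingers are free of the walls. Next I'll raise the hand, then back off for a clear view.

Emit:
move_arm([
  [0,0,-0.005,0,0,0,-1],
  [0,0,-0.01,0,0,0,-1],
  [0,0,-0.02,0,0,0,-1],
  [0,0,-0.03,0,0,0,-1],
  [0,0,-0.04,0,0,0,-1],
  [0.02,0,-0.04,0,0,0,-1],
  [0.03,0,-0.03,0,0,0,-1],
  [0.03,0,0,0,0,0,-1],
  [0,0,0,0,0,0,-1],
])

```text
clock: 17.12
position: [0.5016, 0.0121, 0.1997]
ee_rot: [0.048, 0.999, 0.001, 0.001]
ft_force: [-0.1, 1.0, 0.1]
grip_width: -0.004
```

```bash
python3 -c "
from h import *
o=wsnap('w12');print(o['position'],o['ft_force'])
a=cv2.imread('pics/w12.png'); cv2.imwrite('pics/w12c.png',cv2.resize(a[200:350,180:380],None,fx=4,fy=4,interpolation=2))
snap('top','t12'); snap('scene','s12')"
```

```text
[0.50155755 0.01210983 0.19973164] [-0.13094214  1.00084717  0.14811434]
```

View pics/w12.png

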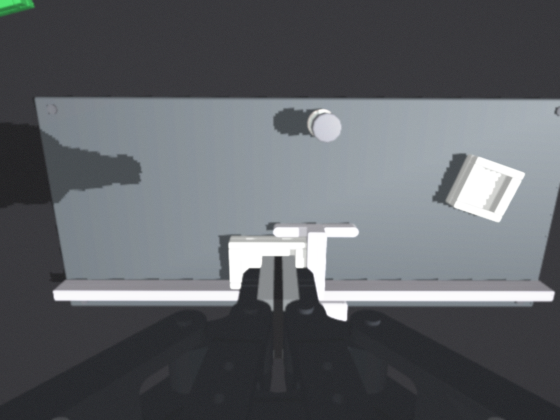

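View pics/w12c.png

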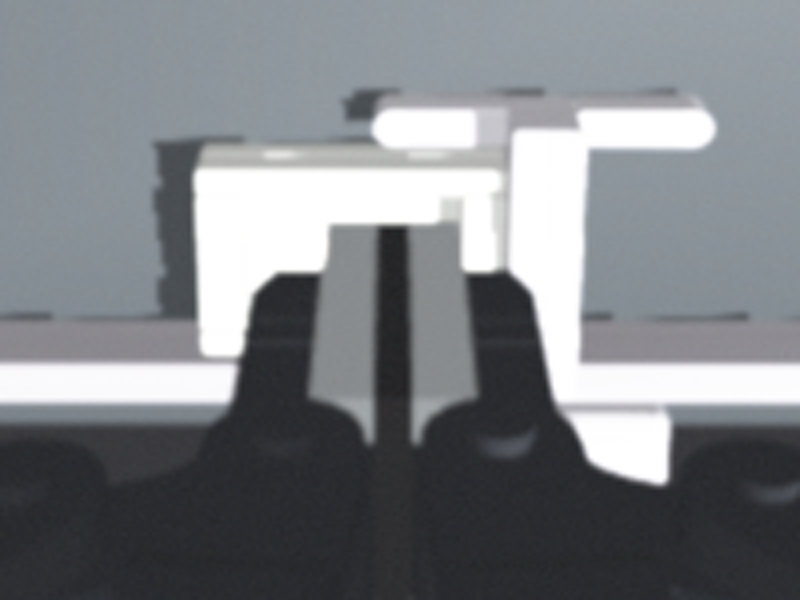

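View pics/s12.png

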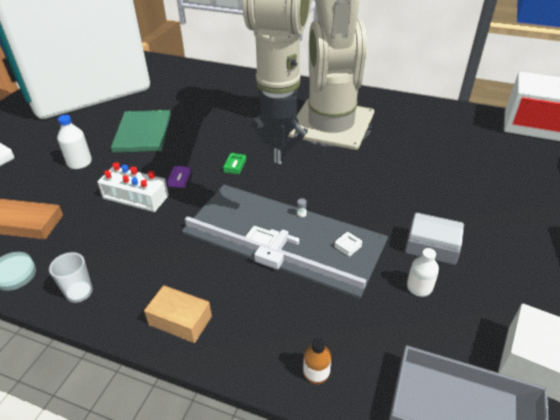

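```bash
python3 -c "
from h import *
O=np.load('pics/O.npy')
f=lambda u,v,z:wz('w12',180+(u+.5)/4-.5,200+(v+.5)/4-.5,z)
S=lambda p:np.round(((p[:2]-O[:2])@O[2:4],(p[:2]-O[:2])@O[4:]),4)
for n,a in dict(nearL=(195,169,.03),nearR=(503,169,.03),farL=(202,355,.03),rail_t=(100,362,.034),rail_b=(100,320,.012),rail_tr=(700,362,.034),stopTopL=(512,150,.036),stopTopR=(588,150,.036)).items(): print(n,S(f(*a)))
"
```

```text
nearL [-0.0455 -0.0783]
nearR [-0.0458 -0.0098]
farL [ 0.0009 -0.0783]
rail_t [ 0.0005 -0.1011]
rail_b [ 0.0016 -0.1052]
rail_tr [-0.      0.0362]
stopTopL [-0.0528 -0.0084]
stopTopR [-0.0528  0.0081]
```

```bash
python3 -c "
from h import *
print(manip.hand_in())"
```

```text
the job is handed in; nothing more can be done
None
```

The long cassette is home in the right (-y) pocket, touching the rail and the stop as far as I can measure. The job was handed in at about 17 s on the robot's clock, and no verdict was reported.

**What I did:** I lowered the closed fingertips into the cassette's well and pushed it straight back until it met the rail, about 125 mm short of home. There the force rose to about 5 N. Keeping about 6 N on the rail, I slid it along past the lip until the motion stalled and the force along the rail rose to about 10 N. I then backed off diagonally to zero contact force and lifted the hand to about 0.2 m above the table.

**Last checks (wrist camera):**
- **Rail:** the long side was flush with the rail to within about 1 mm and about 0.005 rad of parallel.
- **Stop:** the end read 0 to 1.5 mm from the stop wall. That is looser than the force stall suggests, but the rim measured 68.5 mm instead of 70 mm, so the picture is only good to about that much.
- **Bystanders:** the arm touched none of them. The vial and short cassette look unmoved in the final pictures, though I checked this only by eye.

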